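Unlock a sculptor's turntable and turn it round to check it runs free

ROBOT

A 7-joint arm with a two-finger parallel gripper is mounted at the origin on the work surface. World frame = base frame: x ahead of the robot, y to its left, z up, the work surface at z = 0. Lengths are in m, angles in rad, forces in N, time in s.
With the tool pointing down it reaches from about 0.425 to 0.875 m from the base axis. Payload 4.7 kg.
Tool frame: the origin (TCP) lies midway between the tips of the shut fingers; the grasp point (between the pads) lies 19 mm behind it; y points along the fingers, x is the direction in which the jaws open and shut, and the axes are right-handed (so a half turn about y gives the same grasp; the last joint's range is limited). The gripper opens to 85 mm and grips with 20 to 120 N. Pads are 22 mm wide; open, the fingers measure 114 mm over their backs; the gripper's body (76 mm by 85 mm) begins 54 mm behind the grasp point. The pads swing forward as they close: fully open they stand 13 mm farther back than shut.
Start: joints at [-1.106, 0.321, -0.07, 1.45, 0.023, 1.371, -0.057], TCP at [0.283, 0.585, 0.231] pointing down, gripper open.
Joint ranges: [-2.86, 2.86], [-0.3, 2.09], [-1.38, 1.24], [0.06, 2.45], [-1.56, 4.7], [0.09, 2.05], [-2.69, 2.69]. Speed limits (rad/s): [2.57, 2.57, 3.14, 3.14, 3.14, 3.14, 3.14].

INTERFACE

Orientations are given as a rotation vector (axis times angle).
In Python, from cell import * gives the robot as it stands. The module is installed in compiled form; this text tells all that it offers.
- The arm moves only by the tool carry_out, never from a script. Its arguments are lists of equal length, an entry for each row: "xyz": the shift along the tool's x, y, z in mm, a list of three; "delta_rot": the turn, a rotation vector about the tool's x, y, z in rad, a list of three. In form: {"xyz": [[dx, dy, dz], ...], "delta_rot": [[wx, wy, wz], ...]}. A call has 1 to 20 rows; each row shifts and turns the commanded pose from where the row before left it, along the tool's axes as they then stand; what a row does not reach is not made up. A row lasts 1/10 s, in which the tool goes at most 50 mm and 8.59 degrees, less where a joint would pass 70% of its speed; a pose out of reach is approached as far as the arm can. A call with a gripper value outside its range is refused whole. "jaw" is the opening, from 0 (shut) to 1 (fully open), set as the call begins (left out, the last holds). The fingers move at their own pace and stop on an object; "squeeze" is the grip in N (left out, the last holds). Time passes only in rows, so rows that do not move let the fingers close. It gives the time, the measured TCP pose, the force and the opening at its end, in the units of the state.
- get_state(): the state, without advancing time (a new reading comes with each control period).
- snapshot(name): name is "scene" or "top" or "wrist"; returns a dict with "pixels" (400x640x3 uint8, red, green, blue), "camera_matrix" (3x3 intrinsics, pixels), "pose" (4x4, takes a point from camera to world coordinates); the wrist camera has in their place "tool_from_camera" (4x4, takes a point from camera to tool coordinates, whose origin is the TCP and whose axes are the tool frame's). Camera axes: x right, y up, looking along -z (the intrinsics and any distortion apply to the point x, -y, -z); pixel columns grow to the right and rows downward; lengths in m; the calibration is good to about 2 mm. A picture is of the moment at which its call begins: read the wrist's pose just before it. There is no depth.
- close_job(): hands the job in, once; it reports no verdict.
Trained networks look in a picture, given as the dict that the camera call returned (one of the last four; its "shot" number tells which), for a name from the list of things; names that differ only in an ending like _2 or _b are one class to them, and where a whole thing is asked for, a point or a joint stands for the part that bears it (a point fixed in the world has none). Each returns a list of dicts, best first, with "confidence" (0 to 1); they miss things now and then, are a little off and sometimes report something else, mostly with a low value. They report only what shows in the picture. A call takes as long as a camera call. They do not tell look-alikes from the thing itself.
- boxes_of(picture, name): "at" ([x, y, z] in m, in the coordinates of the camera as it stood for that picture, good to about 4 mm: the middle of the surface that is visible of it).
- silhouettes(picture, name): "mask" (400x640 bool, what is visible of it).
- pinpoint(picture, name): "at" ([x, y, z] in m, in the coordinates of the camera as it stood for that picture, good to about 4 mm: a listed point, or the origin of a listed thing).
The state is a dict: "clock": time; "qpos": joint angles; "qd": joint speeds; "joint_efforts": joint torques, N m; "tcp_pos": TCP position; "ee_rot": TCP orientation; "wrist_force": force on the tool from outside, world axes, zero at the start; "torque": the same for the moment, N m; "finger_gap": finger opening in m.
Only numpy, scipy, OpenCV 4.12 (cv2) and the standard library are available. Lean on these libraries where they do the work, as an engineer would, in place of code of your own. Each camera call takes 0.05 s, during which the arm holds its last target. There are 200 camera calls.

TASK

Pull the locking pin up out of the sculptor's turntable and stand it fully down in the hole of the wooden block. Then, with a light touch of the fingertips on the bare wheel, slowly draw it round by at least one complete turn, either way, to check that it runs free without rubbing. Leave the wheel standing still and the other things on the table undisturbed.

Things in the scene. Friction and masses are not known exactly. Their poses are not given: they have to be found in the camera images.
- stand: The fixed turntable: a flat grey round base (250 mm across, 12 mm thick); its mast carries a bare aluminium wheel (230 mm across, 14 mm thick, flat top, one 17 mm through-hole 94 mm from its centre). Origin: centre of the base's underside, on the table; z up; the wheel's centre is above it within 2 mm. Its x axis points to the locking pin's socket, 94 mm away.
- mast_clamp (a point): The mast's clamp, 42 mm straight above the stand's origin. The mast is set to a new height each time: the centre of the wheel's top lies from 71 to 99 mm above the table, unmeasured, to be found by touch. The spindle also leans about 1.5 degrees in an unknown direction, so the top rises and falls by 2 mm at 70 mm from its centre. It is smooth within 83 mm of the centre.
- spring_seat (a point): The seat of the wheel's spring, 36 mm straight above the stand's origin. Pressed straight down, the wheel yields about 1 mm for each 2 N; pushed by the hand with more than 15 N it rubs, which is a fault. The bearing's drag is about 1.5 N along the top at 65 mm from the centre, so a steady 5 to 10 N of downward pressure draws it round without slipping; less may slip.
- wheel (a joint): Turn of the wheel about its upright axis (rad), about 0 at the start, growing counter-clockwise seen from above, no end stops; a full turn is 6.28. The pin holds it within 0.1 rad until drawn. Turn it slowly, about a turn in 4 to 15 s; faster than 4 rad/s is flinging it. It stops by itself within half a second when let go.
- pin: The loose locking pin, 140 mm long, 100 to 210 g: steel shank 12 mm across, with a 4 mm tapered foot; dark wooden head 26 mm across, 26 mm tall on top. Origin: centre of its foot; z up to the head. It starts upright, loosely, through the wheel's hole, its foot 12 mm above the table in the base's socket (15 mm wide, 16 mm deep). Its foot must rise above 110 mm to clear the wheel.
- block: A fixed pale wooden block, 80 x 80 x 50 mm tall, with one round hole 16 mm wide and 40 mm deep in the middle of its top, its mouth widened by 3 mm. Origin: centre of its underside; z up.
- block_hole0 (a point): Centre of the mouth of the block's hole, at the block's top face; z up. Fully home, the pin's foot is 40 mm below it.
- tape: Bystander: a roll of masking tape lying flat, 96 mm across, 24 mm tall. Origin under its centre.
- dome: Bystander: a plaster dome 74 mm across, 80 mm tall. Origin under its centre.
- cup: Bystander: a white cup 76 mm across, 85 mm tall. Origin under its centre.
There are look-alikes about, which are no part of the job. Of the things that look like the block, the largest one is meant.

How it is judged:
On the way, in this order (a step that is already met when the one before it is completed fails the run):
1. the locking pin stands in the block's hole (z of pin in the frame of block_hole0 below -0.034 m and horizontal distance between pin and block_hole0 below 0.008 m and angle between pin's own z axis and vertical below 0.2 rad and contact force between the fingers and pin below 0.1 N), for 0.2 s.
2. the wheel has been drawn round through a complete turn, either way ((value of joint wheel above 6.28 rad or value of joint wheel below -6.28 rad)), for 0.1 s.
At the end, for the whole second after the job is handed in: The pin stands released and at rest in the block's hole, its foot at least 34 mm below the mouth, within 8 mm of the hole's centre and within 0.2 rad of upright; the wheel has been turned at least one full turn from its start and stands still (under 0.1 rad/s) (z of pin in the frame of block_hole0 below -0.034 m and horizontal distance between pin and block_hole0 below 0.008 m and angle between pin's own z axis and vertical below 0.2 rad and linear speed of pin below 0.03 m/s and (value of joint wheel above 6.2 rad or value of joint wheel below -6.2 rad) and velocity of joint wheel between -0.1 and 0.1 rad/s); the robot touches nothing.
It fails at once if the robot pushes on the turntable with more than 15 N (contact force between any of the fingers, the arm and stand above 15 N).
It fails at once if the wheel is flung round faster than 4 rad/s (velocity of joint wheel above 4 rad/s or velocity of joint wheel below -4 rad/s).
It fails at once if a bystander is moved by more than 20 mm (distance of any of tape, dome, cup from where it was at the start of the episode above 0.02 m).
It also fails if it takes over 72 s, if anything falls off the work surface, if the arm or the gripper's body presses on something with over 40 N, if the wrist force passes 120 N, or if a joint passes its speed limit or range.

## Working session

There is one attempt and no reset: what is moved stays moved. The work goes in short steps, Python scripts to look and compute and a tool call to move; the robot and the scene stay as the last step left them, time stands still between calls to the robot, and variables do not carry over. Pictures are saved under pics/ and viewed, about 8 in all and at most 12, crops included, and the job is handed in when it is done.

Besides the shell and the picture viewer there is one more tool, called after "Request:" as name(argument=value, ...), one argument or row to a line, values as JSON. carry_out: Moves the arm, as the interface text tells. Its arguments: {"type":"object","properties":{"xyz":{"type":"array","items":{"type":"array","items":{"type":"number"}}},"delta_rot":{"type":"array","items":{"type":"array","items":{"type":"number"}}},"jaw":{"type":"number"},"squeeze":{"type":"number"}},"required":["xyz","delta_rot"]}

```bash
mkdir -p pics; cat > h.py <<'E'
from cell import *
import numpy as np, cv2
from scipy.spatial.transform import Rotation as R
def camT(pic,st):
    if 'pose' in pic: return np.array(pic['pose'])
    T=np.eye(4);T[:3,:3]=R.from_rotvec(st['ee_rot']).as_matrix();T[:3,3]=st['tcp_pos']
    return T@np.array(pic['tool_from_camera'])
def look(name,things,fn=pinpoint,save=None,k=4):
    st=get_state();p=snapshot(name);T=camT(p,st)
    if save: cv2.imwrite(save,p['pixels'][:,:,::-1])
    for t in things:
        for d in fn(p,t)[:k]:
            w=(T@np.r_[d['at'],1])[:3]
            print(name,t,round(d['confidence'],2),np.round(w,4))
    return p,T,st
def px(p,T,w):
    c=np.linalg.inv(T)@np.r_[w,1];K=np.array(p['camera_matrix']);q=K@np.array([c[0],-c[1],-c[2]]);return q[:2]/q[2]
E
python3 - <<'E'
from h import *
s=get_state();print({k:np.round(v,3) for k,v in s.items()});print(R.from_rotvec(s['ee_rot']).as_matrix().round(3))
a=['stand','pin','block','block_hole0','tape','dome','cup']
look('top',a,save='pics/top.png')
look('scene',a,save='pics/scene.png')
a,b=cv2.imread('pics/top.png'),cv2.imread('pics/scene.png')
E
```

```text
{'clock': np.float64(0.0), 'qpos': array([-1.106,  0.322, -0.07 ,  1.452,  0.023,  1.371, -0.057]), 'qd': array([-0.   , -0.002,  0.   ,  0.001,  0.001, -0.003, -0.002]), 'joint_efforts': array([ 0.0000e+00, -4.9358e+01, -3.8200e-01, -3.1433e+01,  1.3000e-02,
        1.1000e-02,  0.0000e+00]), 'tcp_pos': array([0.283, 0.585, 0.23 ]), 'ee_rot': array([-1.391, -0.87 ,  0.873]), 'wrist_force': array([-0.426, -0.27 , -0.289]), 'torque': array([ 0.025, -0.008, -0.027]), 'finger_gap': np.float64(0.086)}
[[ 0.436 -0.001 -0.9  ]
 [ 0.9   -0.002  0.436]
 [-0.002 -1.    -0.   ]]
top stand 0.88 [ 5.693e-01 -6.030e-02  4.000e-04]
top pin 0.66 [0.63   0.0031 0.0112]
top block 0.95 [ 0.4667  0.2749 -0.0012]
top block 0.77 [ 0.579   0.3021 -0.0028]
top block 0.68 [0.5654 0.185  0.0009]
top block_hole0 0.98 [0.5677 0.1849 0.0522]
top block_hole0 0.74 [0.58   0.3039 0.0338]
top tape 0.8 [7.817e-01 2.140e-02 4.000e-04]
top dome 0.6 [ 0.7091 -0.3285 -0.0028]
top cup 0.83 [ 0.7313  0.2918 -0.0011]
scene stand 0.63 [ 0.5682 -0.0653 -0.0013]
scene pin 0.79 [0.6365 0.0013 0.0119]
scene pin 0.68 [0.5652 0.1879 0.0032]
scene block 0.77 [0.5656 0.1856 0.0034]
scene block 0.73 [0.4651 0.2684 0.0031]
scene block 0.69 [ 0.5778  0.3054 -0.0035]
scene block_hole0 0.73 [0.5783 0.2975 0.036 ]
scene block_hole0 0.56 [0.5686 0.1821 0.0506]
scene block_hole0 0.56 [0.4619 0.2696 0.038 ]
scene tape 0.57 [0.7796 0.0126 0.0013]
scene dome 0.85 [ 0.7151 -0.3355 -0.0008]
scene cup 0.67 [ 0.5648  0.1869 -0.0011]
scene cup 0.59 [0.7343 0.2925 0.0023]
```

View pics/top.png

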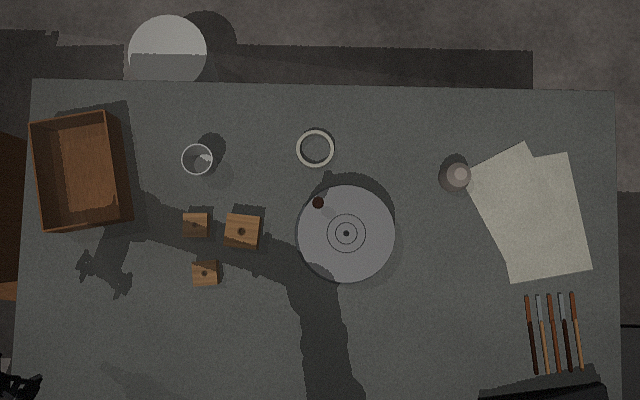

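View pics/scene.png

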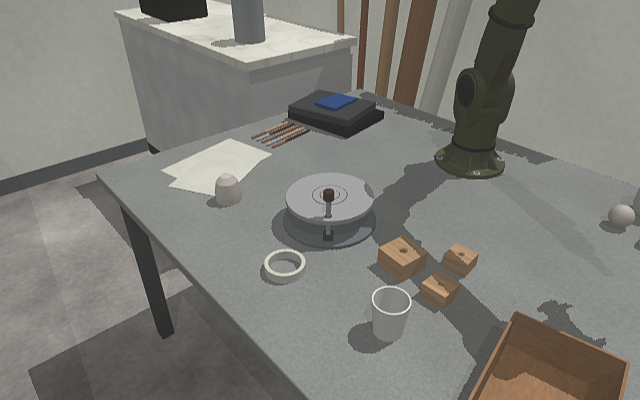

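The top view shows the wheel at pixel (346,234), the pin head at (318,202) and the largest block at (242,231). The scene view agrees with this. Next I move above the pin.

Request:
carry_out(
  xyz=[
    [-20.6,-2,-31.7],
    [-20.6,-2,-31.7],
    [-20.6,-2,-31.7],
    [-20.6,-2,-31.7],
    [-20.6,-2,-31.7],
    [-20.6,-2,-31.7],
    [-20.6,-2,-31.7],
    [-20.6,-2,-31.7],
    [-20.6,-2,-31.7],
    [-20.6,-2,-31.7],
    [-20.6,-2,-31.7],
    [-20.6,-2,-31.7],
    [-20.6,-2,-31.7],
    [-20.6,-2,-31.7],
    [-20.6,-2,-31.7],
    [-20.6,-2,-31.7],
    [-20.6,-2,-31.7],
    [-20.6,-2,-31.7],
    [0,0,0],
  ],
  delta_rot=[
    [0,0,0],
    [0,0,0],
    [0,0,0],
    [0,0,0],
    [0,0,0],
    [0,0,0],
    [0,0,0],
    [0,0,0],
    [0,0,0],
    [0,0,0],
    [0,0,0],
    [0,0,0],
    [0,0,0],
    [0,0,0],
    [0,0,0],
    [0,0,0],
    [0,0,0],
    [0,0,0],
    [0,0,0],
  ],
  jaw=1,
)

```text
clock: 2.7
tcp_pos: [0.6368, -0.0047, 0.2675]
ee_rot: [-1.397, -0.864, 0.866]
wrist_force: [-0.8, 0.2, 0.2]
finger_gap: 0.0851
```

```bash
cat >> h.py <<'E'
def tomove(st,target):
    Rm=R.from_rotvec(st['ee_rot']).as_matrix();return np.round(1000*Rm.T@(np.array(target)-st['tcp_pos']),1)
E
python3 - <<'E'
from h import *
s=get_state();print({k:np.round(s[k],3) for k in('clock','tcp_pos','qpos','wrist_force')});print(R.from_rotvec(s['ee_rot']).as_matrix().round(3))
p,T,st=look('wrist',['pin','block_hole0','stand','block'],save='pics/w1.png')
look('wrist',['pin'],fn=boxes_of)
print(T.round(3))
E
```

```text
{'clock': np.float64(2.7), 'tcp_pos': array([ 0.637, -0.005,  0.267]), 'qpos': array([-0.355,  0.286,  0.4  ,  1.448, -0.107,  1.428,  1.157]), 'wrist_force': array([-0.778,  0.205,  0.174])}
[[ 0.444  0.001 -0.896]
 [ 0.896 -0.005  0.444]
 [-0.003 -1.    -0.003]]
wrist pin 0.98 [0.6327 0.0025 0.0124]
wrist block_hole0 0.58 [0.5682 0.1864 0.0521]
wrist stand 0.97 [ 5.687e-01 -6.290e-02  3.000e-04]
wrist block 0.71 [ 0.5697  0.1894 -0.0008]
wrist pin 0.58 [0.6269 0.0036 0.1506]
[[ 0.443 -0.856 -0.266  0.57 ]
 [ 0.896  0.422  0.135  0.03 ]
 [-0.004 -0.298  0.954  0.41 ]
 [ 0.     0.     0.     1.   ]]
```

View pics/w1.png

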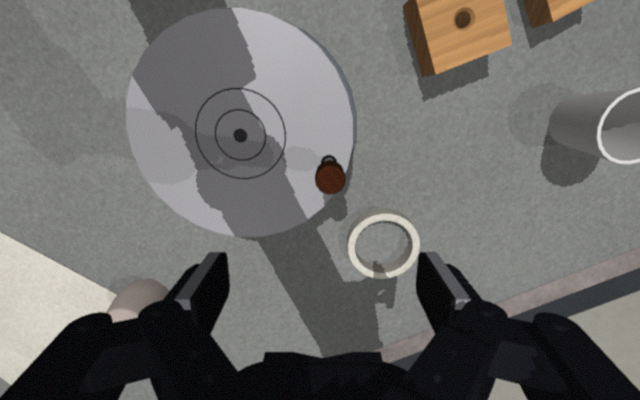

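The wrist view shows the pin head at (330,178), the wheel hub at (240,135) and the block hole at (463,18). I'll turn these into positions.

```bash
python3 - <<'E'
from h import *
st=get_state();p=snapshot('wrist');T=camT(p,st);K=np.array(p['camera_matrix'])
print([k for k in p])
def ray(u,v,z):
    d=np.linalg.inv(K)@[u,v,1];d=T[:3,:3]@[d[0],-d[1],-d[2]];return (T[:3,3]+d*(z-T[2,3])/d[2]).round(4)
print('head',ray(330,180,.150),'hole',ray(463,18,.05),'hub',ray(240,135,.085))
g=p['pixels'].astype(int);m=silhouettes(p,'pin')
if m:
    yy,xx=np.where(m[0]['mask']&(g[:,:,0]-g[:,:,2]>15));print(len(xx),xx.min(),xx.max(),yy.min(),yy.max(),ray(xx.mean(),yy.mean(),.14))
print(tomove(st,[.632,.003,.120]))
E
```

```text
['pixels', 'camera_matrix', 'tool_from_camera', 'shot']
head [0.6312 0.0145 0.15  ] hole [0.5617 0.1972 0.05  ] hub [ 0.5659 -0.0527  0.085 ]
761 306 335 168 200 [0.6337 0.0044 0.14  ]
[ -2.7 147.4   2. ]
```

Request:
carry_out(
  xyz=[
    [-0.3,15,0.2],
    [-0.3,15,0.2],
    [-0.3,15,0.2],
    [-0.3,15,0.2],
    [-0.3,15,0.2],
    [-0.3,15,0.2],
    [-0.3,15,0.2],
    [-0.3,15,0.2],
    [-0.3,15,0.2],
    [0,12,0.2],
    [0,0,0],
    [0,0,0],
    [0,0,0],
  ],
  delta_rot=[
    [0,0,0],
    [0,0,0],
    [0,0,0],
    [0,0,0],
    [0,0,0],
    [0,0,0],
    [0,0,0],
    [0,0,0],
    [0,0,0],
    [0,0,0],
    [0,0,0],
    [0,0,0],
    [0,0,0],
  ],
)

```text
clock: 4.45
tcp_pos: [0.633, 0.0011, 0.1213]
ee_rot: [-1.39, -0.872, 0.87]
wrist_force: [0.3, -0.2, 0.8]
finger_gap: 0.0855
```

Request:
carry_out(
  xyz=[
    [0,0,0],
    [0,0,0],
    [0,0,0],
    [0,0,0],
    [0,0,0],
    [0,0,0],
    [0,0,0],
    [0,0,0],
    [0,0,0],
    [0,0,0],
  ],
  delta_rot=[
    [0,0,0],
    [0,0,0],
    [0,0,0],
    [0,0,0],
    [0,0,0],
    [0,0,0],
    [0,0,0],
    [0,0,0],
    [0,0,0],
    [0,0,0],
  ],
  jaw=0,
  squeeze=40,
)

```text
clock: 5.45
tcp_pos: [0.6325, 0.0012, 0.1206]
ee_rot: [-1.39, -0.872, 0.871]
wrist_force: [0.6, 0.0, 2.7]
finger_gap: 0.0251
```

```bash
python3 - <<'E'
from h import *
p,T,st=look('wrist',['pin','stand'],save='pics/w2.png')
print(st['tcp_pos'],st['finger_gap'],R.from_rotvec(st['ee_rot']).as_matrix().round(3))
E
```

```text
wrist stand 0.72 [ 0.5679 -0.0623  0.0021]
[0.6325416  0.00123061 0.12064785] 0.02508077913276237 [[ 0.436  0.001 -0.9  ]
 [ 0.9    0.     0.436]
 [ 0.    -1.    -0.001]]
```

Request:
carry_out(
  xyz=[
    [0,-4,0],
    [0,-8,0],
    [0,-10,0],
    [0,-10,0],
    [0,-10,0],
    [0,-10,0],
    [0,-12,0],
    [0,-12,0],
    [0,-12,0],
    [0,-12,0],
    [0,-12,0],
    [0,-8,0],
    [0,-4,0],
    [0,0,0],
    [0,0,0],
  ],
  delta_rot=[
    [0,0,0],
    [0,0,0],
    [0,0,0],
    [0,0,0],
    [0,0,0],
    [0,0,0],
    [0,0,0],
    [0,0,0],
    [0,0,0],
    [0,0,0],
    [0,0,0],
    [0,0,0],
    [0,0,0],
    [0,0,0],
    [0,0,0],
  ],
)

```text
clock: 7.1
tcp_pos: [0.632, 0.0012, 0.2438]
ee_rot: [-1.389, -0.871, 0.872]
wrist_force: [0.3, 0.1, -2.0]
finger_gap: 0.0251
```

```bash
python3 - <<'E'
from h import *
p,T,st=look('wrist',['pin','stand','block_hole0','block'],save='pics/w3.png')
look('top',['pin']);look('scene',['pin'])
print(st['tcp_pos'],st['finger_gap'],tomove(st,[.5685,.185,.235]))
E
```

```text
wrist pin 0.63 [0.6292 0.0053 0.1363]
wrist stand 0.9 [ 0.5665 -0.0622 -0.0019]
wrist block_hole0 0.9 [0.5704 0.1866 0.051 ]
wrist block 0.57 [ 0.5703  0.1853 -0.0014]
scene pin 0.64 [0.6375 0.0013 0.1355]
[0.63204332 0.00117971 0.24383141] 0.02511697272315194 [137.8   8.9 137.3]
```

View pics/w3.png

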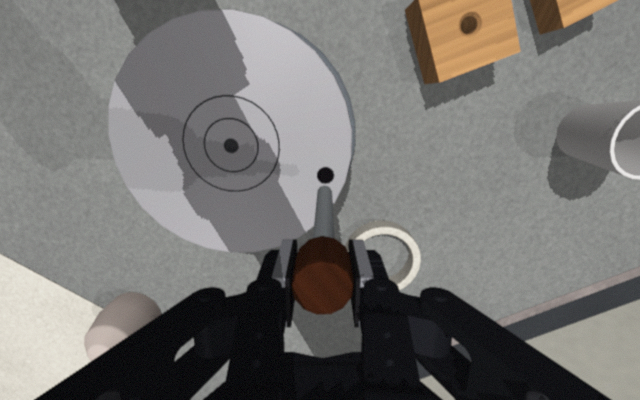

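The pin is out, with its foot at about (325,188), and the block hole is at (470,23). I'll carry it over the block.

Request:
carry_out(
  xyz=[
    [7,0,7],
    [14,0,14],
    [17,0,17],
    [18,0,18],
    [18,0,18],
    [18,0,18],
    [18,0,18],
    [14,0,14],
    [9,0,9],
    [5,5,4],
    [0,12,0],
    [0,15,0],
    [0,15,0],
    [0,10,0],
    [0,3,0],
    [0,0,0],
    [0,0,0],
    [0,0,0],
  ],
  delta_rot=[
    [0,0,0],
    [0,0,0],
    [0,0,0],
    [0,0,0],
    [0,0,0],
    [0,0,0],
    [0,0,0],
    [0,0,0],
    [0,0,0],
    [0,0,0],
    [0,0,0],
    [0,0,0],
    [0,0,0],
    [0,0,0],
    [0,0,0],
    [0,0,0],
    [0,0,0],
    [0,0,0],
  ],
)

```text
clock: 9.35
tcp_pos: [0.5697, 0.1852, 0.1852]
ee_rot: [-1.39, -0.872, 0.87]
wrist_force: [0.7, -0.0, -1.7]
finger_gap: 0.0251
```

```bash
python3 - <<'E'
from h import *
p,T,st=look('wrist',['pin','block_hole0','block'],save='pics/w4.png')
look('wrist',['pin','block_hole0'])
look('scene',['pin','block_hole0'],save='pics/s4.png')
print(st['tcp_pos'],st['finger_gap'],T.round(3).tolist(),np.array(p['camera_matrix']).tolist())
a=cv2.imread('pics/w4.png')[120:320,220:440];b=cv2.imread('pics/s4.png')[170:290,340:460]
cv2.imwrite('pics/c4.png',np.hstack([cv2.resize(a,(440,400)),cv2.resize(b,(360,400))]))
E
```

```text
wrist pin 0.55 [0.5676 0.1857 0.076 ]
wrist block_hole0 0.91 [0.5661 0.1871 0.0502]
wrist block_hole0 0.76 [0.5793 0.3046 0.0404]
wrist block_hole0 0.69 [0.4621 0.2761 0.0343]
wrist block 0.93 [0.5787 0.3036 0.0008]
wrist block 0.87 [ 0.5669  0.188  -0.0011]
wrist block 0.76 [ 0.4636  0.2769 -0.0012]
wrist pin 0.87 [0.5647 0.186  0.0743]
wrist block_hole0 0.93 [0.4648 0.2775 0.0363]
wrist block_hole0 0.73 [0.5812 0.3054 0.0422]
wrist block_hole0 0.71 [0.5701 0.1876 0.0517]
scene pin 0.49 [0.5693 0.184  0.0764]
scene block_hole0 0.93 [0.4606 0.2722 0.0396]
scene block_hole0 0.82 [0.5691 0.1828 0.0472]
scene block_hole0 0.64 [0.5779 0.2993 0.0357]
[0.56966517 0.18522306 0.18519105] 0.025121102883398513 [[0.435, -0.86, -0.267, 0.502], [0.9, 0.416, 0.128, 0.218], [0.001, -0.296, 0.955, 0.328], [0.0, 0.0, 0.0, 1.0]] [[321.7741172957535, 0.0, 322.29385769604494], [0.0, 321.7741172957535, 195.15359837633045], [0.0, 0.0, 1.0]]
```

View pics/c4.png

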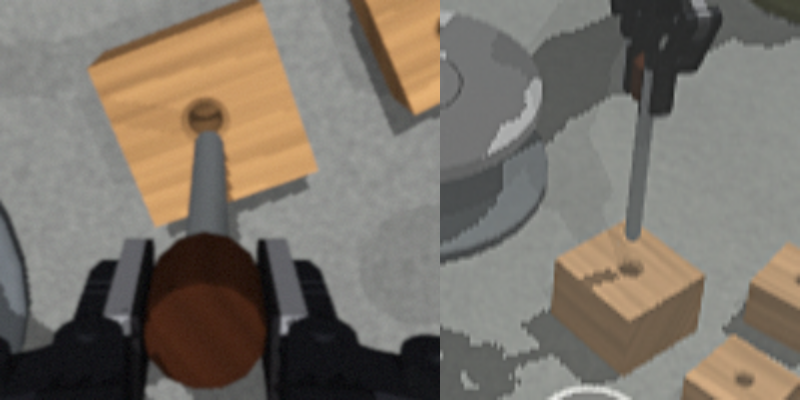

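The pin foot hangs just above and in front of the hole. In the wrist view the foot is at (323,187) and the hole at (322,178). In the scene view the foot is at (404,241) and the hole at (403,251).

```bash
python3 - <<'E'
from h import *
st=get_state();pw=snapshot('wrist');ps=snapshot('scene')
def ray(p,u,v):
    T=camT(p,st);d=np.linalg.inv(np.array(p['camera_matrix']))@[u,v,1];d=T[:3,:3]@[d[0],-d[1],-d[2]];return T[:3,3],d/np.linalg.norm(d)
def tri(rs):
    A=sum(np.eye(3)-np.outer(d,d) for o,d in rs);b=sum((np.eye(3)-np.outer(d,d))@o for o,d in rs);return np.linalg.solve(A,b)
def pl(r,z): return r[0]+r[1]*(z-r[0][2])/r[1][2]
f=[ray(pw,323.5,186.5),ray(ps,404.3,240.5)];h=[ray(pw,322.5,178.5),ray(ps,403.2,250.7)]
print('hole',pl(h[0],.05),pl(h[1],.05),tri(h));print('foot',pl(f[0],.077),pl(f[1],.077),tri(f))
E
```

```text
hole [0.56534519 0.18804184 0.05      ] [0.56899544 0.18769555 0.05      ] [0.56633822 0.18693205 0.04761057]
foot [0.56552808 0.18883106 0.077     ] [0.56676431 0.18544741 0.077     ] [0.56637586 0.18724083 0.0769617 ]
```

Request:
carry_out(
  xyz=[
    [0,5,0],
    [0,7,0],
    [0,6,0],
    [0,5,0],
    [0,5,0],
    [0,5,0],
    [0,5,0],
    [0,0,0],
  ],
  delta_rot=[
    [0,0,0],
    [0,0,0],
    [0,0,0],
    [0,0,0],
    [0,0,0],
    [0,0,0],
    [0,0,0],
    [0,0,0],
  ],
)

```text
clock: 10.75
tcp_pos: [0.5686, 0.1849, 0.1454]
ee_rot: [-1.389, -0.87, 0.872]
wrist_force: [-0.4, 0.0, -0.9]
finger_gap: 0.0247
```

No resistance, so the foot has entered the mouth. I'll go on down.

Request:
carry_out(
  xyz=[
    [0,5,0],
    [0,6,0],
    [0,6,0],
    [0,5,0],
    [0,3,0],
    [0,0,0],
    [0,0,0],
  ],
  delta_rot=[
    [0,0,0],
    [0,0,0],
    [0,0,0],
    [0,0,0],
    [0,0,0],
    [0,0,0],
    [0,0,0],
  ],
)

```text
clock: 11.45
tcp_pos: [0.5692, 0.1851, 0.1214]
ee_rot: [-1.389, -0.871, 0.871]
wrist_force: [-0.7, 0.7, -1.5]
finger_gap: 0.0251
```

Request:
carry_out(
  xyz=[
    [0,2,0],
    [0,0,0],
    [0,0,0],
  ],
  delta_rot=[
    [0,0,0],
    [0,0,0],
    [0,0,0],
  ],
)

```text
clock: 11.75
tcp_pos: [0.5692, 0.1851, 0.1194]
ee_rot: [-1.389, -0.871, 0.871]
wrist_force: [1.0, 0.3, -0.7]
finger_gap: 0.025
```

Request:
carry_out(
  xyz=[
    [0,0,0],
    [0,0,0],
    [0,0,0],
    [0,0,0],
    [0,0,0],
  ],
  delta_rot=[
    [0,0,0],
    [0,0,0],
    [0,0,0],
    [0,0,0],
    [0,0,0],
  ],
  jaw=1,
)

```text
clock: 12.25
tcp_pos: [0.5692, 0.1851, 0.1195]
ee_rot: [-1.389, -0.871, 0.871]
wrist_force: [-0.7, -0.2, -0.4]
finger_gap: 0.0852
```

Request:
carry_out(
  xyz=[
    [0,-10,0],
    [0,-15,0],
    [0,-15,0],
    [0,-15,0],
    [0,-15,0],
    [0,-10,0],
    [0,0,0],
  ],
  delta_rot=[
    [0,0,0],
    [0,0,0],
    [0,0,0],
    [0,0,0],
    [0,0,0],
    [0,0,0],
    [0,0,0],
  ],
)

```text
clock: 12.95
tcp_pos: [0.5702, 0.1855, 0.2017]
ee_rot: [-1.39, -0.874, 0.868]
wrist_force: [-0.1, -0.7, 0.8]
finger_gap: 0.0853
```

```bash
python3 - <<'E'
from h import *
p,T,st=look('wrist',['pin','stand'],save='pics/w5.png')
look('scene',['pin'],save='pics/s5.png')
a=cv2.imread('pics/w5.png');b=cv2.imread('pics/s5.png')[170:290,340:460]
cv2.imwrite('pics/c5.png',np.hstack([cv2.resize(a,(480,300)),cv2.resize(b,(300,300))]))
E
```

```text
wrist pin 0.8 [0.5679 0.1876 0.0073]
wrist stand 0.89 [ 0.5672 -0.0639 -0.    ]
scene pin 0.7 [0.5701 0.184  0.0113]
```

View pics/c5.png

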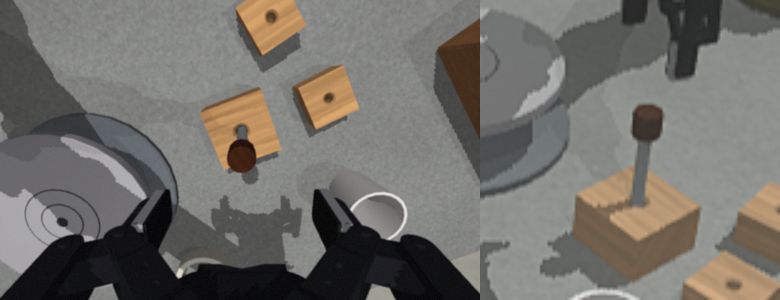

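The pin stands home in the block. Both views show its head upright over the hole. Now I'll estimate the wheel height from the hub dot in these pictures before touching it.

```bash
python3 - <<'E'
from h import *
a=cv2.imread('pics/w5.png')[255:335,40:140];b=cv2.imread('pics/s5.png')[160:240,278:378]
cv2.imwrite('pics/c6.png',np.vstack([cv2.resize(x,(375,300),interpolation=cv2.INTER_CUBIC) for x in(a,b)]))
E
```

```text
(no output)
```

View pics/c6.png

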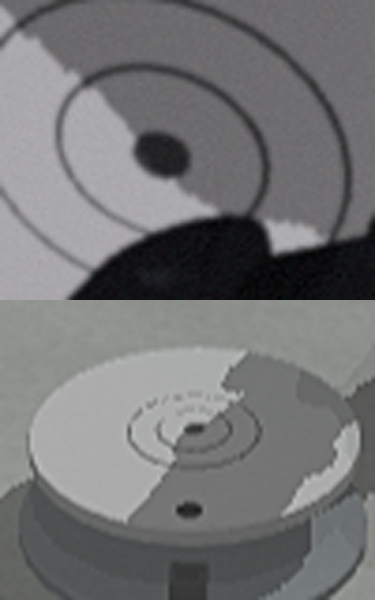

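The hub dot is at about (83.2,296.3) in the wrist view and (330,194.4) in the scene view.

```bash
python3 - <<'E'
from h import *
st=get_state();pw=snapshot('wrist');ps=snapshot('scene')
def ray(p,u,v):
    T=camT(p,st);d=np.linalg.inv(np.array(p['camera_matrix']))@[u,v,1];d=T[:3,:3]@[d[0],-d[1],-d[2]];return T[:3,3],d/np.linalg.norm(d)
def tri(rs):
    A=sum(np.eye(3)-np.outer(d,d) for o,d in rs);b=sum((np.eye(3)-np.outer(d,d))@o for o,d in rs);return np.linalg.solve(A,b)
h=[ray(pw,83,296.2),ray(ps,329.8,194.2)]
print(tri(h),[ (o+d*(z-o[2])/d[2]).round(4) for o,d in h for z in(.075,.085,.095)])
print(st['tcp_pos'],tomove(st,[.568,.003,.2]))
E
```

```text
[ 0.56571177 -0.06418668  0.08064981] [array([ 0.5669, -0.0689,  0.075 ]), array([ 0.5644, -0.0581,  0.085 ]), array([ 0.562 , -0.0473,  0.095 ]), array([ 0.5589, -0.0722,  0.075 ]), array([ 0.5697, -0.0606,  0.085 ]), array([ 0.5805, -0.0489,  0.095 ])]
[0.56855783 0.18486933 0.19833688] [-164.    -1.5  -78.7]
```

Request:
carry_out(
  xyz=[
    [-8,0,-4],
    [-18,0,-9],
    [-24,0,-11],
    [-26,0,-12],
    [-26,0,-12],
    [-24,0,-12],
    [-20,0,-10],
    [-12,0,-6],
    [-6,6,-3],
    [0,14,0],
    [0,16,0],
    [0,16,0],
    [0,16,0],
    [0,14,0],
    [0,12,0],
    [0,7,0],
    [0,2,0],
    [0,0,0],
    [0,0,0],
  ],
  delta_rot=[
    [0,0,0],
    [0,0,0],
    [0,0,0],
    [0,0,0],
    [0,0,0],
    [0,0,0],
    [0,0,0],
    [0,0,0],
    [0,0,0],
    [0,0,0],
    [0,0,0],
    [0,0,0],
    [0,0,0],
    [0,0,0],
    [0,0,0],
    [0,0,0],
    [0,0,0],
    [0,0,0],
    [0,0,0],
  ],
  jaw=0,
  squeeze=20,
)

```text
clock: 15.2
tcp_pos: [0.5693, 0.003, 0.097]
ee_rot: [-1.39, -0.872, 0.87]
wrist_force: [-0.1, 0.0, -0.5]
finger_gap: -0.0002
```

Request:
carry_out(
  xyz=[
    [0,2,0],
    [0,2,0],
    [0,2,0],
    [0,0,0],
    [0,0,0],
  ],
  delta_rot=[
    [0,0,0],
    [0,0,0],
    [0,0,0],
    [0,0,0],
    [0,0,0],
  ],
)

```text
clock: 15.7
tcp_pos: [0.5687, 0.003, 0.0903]
ee_rot: [-1.389, -0.871, 0.871]
wrist_force: [-0.1, 0.6, -0.8]
finger_gap: 0.0001
```

Request:
carry_out(
  xyz=[
    [0,1.5,0],
    [0,1.5,0],
    [0,0,0],
  ],
  delta_rot=[
    [0,0,0],
    [0,0,0],
    [0,0,0],
  ],
)

```text
clock: 16.0
tcp_pos: [0.5686, 0.003, 0.087]
ee_rot: [-1.389, -0.871, 0.871]
wrist_force: [-0.1, -0.1, -0.2]
finger_gap: -0.0002
```

Request:
carry_out(
  xyz=[
    [0,1.5,0],
    [0,1.5,0],
    [0,0,0],
  ],
  delta_rot=[
    [0,0,0],
    [0,0,0],
    [0,0,0],
  ],
)

```text
clock: 16.3
tcp_pos: [0.5686, 0.003, 0.084]
ee_rot: [-1.389, -0.871, 0.871]
wrist_force: [-0.1, -0.6, 0.2]
finger_gap: -0.0
```

Request:
carry_out(
  xyz=[
    [0,1.5,0],
    [0,1.0,0],
    [0,0,0],
  ],
  delta_rot=[
    [0,0,0],
    [0,0,0],
    [0,0,0],
  ],
)

```text
clock: 16.6
tcp_pos: [0.5687, 0.003, 0.0816]
ee_rot: [-1.389, -0.871, 0.871]
wrist_force: [-0.4, -0.1, -0.1]
finger_gap: -0.0001
```

Request:
carry_out(
  xyz=[
    [0,1.5,0],
    [0,1.0,0],
    [0,0,0],
  ],
  delta_rot=[
    [0,0,0],
    [0,0,0],
    [0,0,0],
  ],
)

```text
clock: 16.9
tcp_pos: [0.5689, 0.003, 0.0796]
ee_rot: [-1.389, -0.871, 0.871]
wrist_force: [-1.0, -0.3, 3.1]
finger_gap: -0.0002
```

Request:
carry_out(
  xyz=[
    [0,1.2,0],
    [0,0.8,0],
    [0,0,0],
  ],
  delta_rot=[
    [0,0,0],
    [0,0,0],
    [0,0,0],
  ],
)

```text
clock: 17.2
tcp_pos: [0.5691, 0.0031, 0.0778]
ee_rot: [-1.39, -0.872, 0.87]
wrist_force: [-2.4, 0.1, 5.7]
finger_gap: 0.0001
```

```bash
python3 - <<'E'
from h import *
k=np.arange(0,88);ph=np.radians(26+5*k);P=np.round(66*np.c_[np.cos(ph),np.sin(ph)],1);D=np.diff(P,axis=0).round(1)
for i in range(0,72,9): print(i*5+90, [[d[0],'y',d[1]] for d in D[i:i+9].tolist()])
E
```

```text
90 [[-2.7, 'y', 5.1], [-3.2, 'y', 4.8], [-3.6, 'y', 4.5], [-4.0, 'y', 4.2], [-4.3, 'y', 3.8], [-4.6, 'y', 3.4], [-4.9, 'y', 3.0], [-5.2, 'y', 2.6], [-5.3, 'y', 2.1]]
135 [[-5.5, 'y', 1.6], [-5.7, 'y', 1.2], [-5.7, 'y', 0.6], [-5.8, 'y', 0.2], [-5.7, 'y', -0.4], [-5.7, 'y', -0.8], [-5.6, 'y', -1.4], [-5.5, 'y', -1.8], [-5.2, 'y', -2.3]]
180 [[-5.1, 'y', -2.7], [-4.8, 'y', -3.2], [-4.5, 'y', -3.6], [-4.2, 'y', -4.0], [-3.8, 'y', -4.3], [-3.4, 'y', -4.6], [-3.0, 'y', -4.9], [-2.6, 'y', -5.2], [-2.1, 'y', -5.3]]
225 [[-1.6, 'y', -5.5], [-1.2, 'y', -5.7], [-0.6, 'y', -5.7], [-0.2, 'y', -5.8], [0.4, 'y', -5.7], [0.8, 'y', -5.7], [1.4, 'y', -5.6], [1.8, 'y', -5.5], [2.3, 'y', -5.2]]
270 [[2.7, 'y', -5.1], [3.2, 'y', -4.8], [3.6, 'y', -4.5], [4.0, 'y', -4.2], [4.3, 'y', -3.8], [4.6, 'y', -3.4], [4.9, 'y', -3.0], [5.2, 'y', -2.6], [5.3, 'y', -2.1]]
315 [[5.5, 'y', -1.6], [5.7, 'y', -1.2], [5.7, 'y', -0.6], [5.8, 'y', -0.2], [5.7, 'y', 0.4], [5.7, 'y', 0.8], [5.6, 'y', 1.4], [5.5, 'y', 1.8], [5.2, 'y', 2.3]]
360 [[5.1, 'y', 2.7], [4.8, 'y', 3.2], [4.5, 'y', 3.6], [4.2, 'y', 4.0], [3.8, 'y', 4.3], [3.4, 'y', 4.6], [3.0, 'y', 4.9], [2.6, 'y', 5.2], [2.1, 'y', 5.3]]
405 [[1.6, 'y', 5.5], [1.2, 'y', 5.7], [0.6, 'y', 5.7], [0.2, 'y', 5.8], [-0.4, 'y', 5.7], [-0.8, 'y', 5.7], [-1.4, 'y', 5.6], [-1.8, 'y', 5.5], [-2.3, 'y', 5.2]]
```

Request:
carry_out(
  xyz=[
    [-2.7,0.5,5.1],
    [-3.2,0.3,4.8],
    [-3.6,0,4.5],
    [-4.0,0,4.2],
    [-4.3,0,3.8],
  ],
  delta_rot=[
    [0,0,0],
    [0,0,0],
    [0,0,0],
    [0,0,0],
    [0,0,0],
  ],
)

```text
clock: 17.7
tcp_pos: [0.5432, -0.0029, 0.0781]
ee_rot: [-1.392, -0.876, 0.867]
wrist_force: [2.3, 0.5, 7.1]
finger_gap: 0.0002
```

Request:
carry_out(
  xyz=[
    [-4.6,0,3.4],
    [-4.9,0,3.0],
    [-5.2,0,2.6],
    [-5.3,0,2.1],
    [-5.5,0,1.6],
  ],
  delta_rot=[
    [0,0,0],
    [0,0,0],
    [0,0,0],
    [0,0,0],
    [0,0,0],
  ],
)

```text
clock: 18.2
tcp_pos: [0.5205, -0.0199, 0.0782]
ee_rot: [-1.391, -0.876, 0.868]
wrist_force: [1.6, 1.8, 7.2]
finger_gap: -0.0
```

Request:
carry_out(
  xyz=[
    [-5.7,0,1.2],
    [-5.7,0,0.6],
    [-5.8,0,0.2],
    [-5.7,0,-0.4],
    [-5.7,0,-0.8],
  ],
  delta_rot=[
    [0,0,0],
    [0,0,0],
    [0,0,0],
    [0,0,0],
    [0,0,0],
  ],
)

```text
clock: 18.7
tcp_pos: [0.507, -0.0453, 0.0781]
ee_rot: [-1.39, -0.875, 0.868]
wrist_force: [0.1, 2.1, 8.0]
finger_gap: 0.0001
```

```bash
python3 - <<'E'
from h import *
f=[get_state()['wrist_force'] for _ in range(3)];print(np.round(f,2))
p=snapshot('scene');cv2.imwrite('pics/s7.png',cv2.resize(p['pixels'][150:270,258:418,::-1],(640,480),interpolation=cv2.INTER_CUBIC))
E
```

```text
[[0.11 2.06 7.98]
 [0.11 2.06 7.98]
 [0.11 2.06 7.98]]
```

View pics/s7.png

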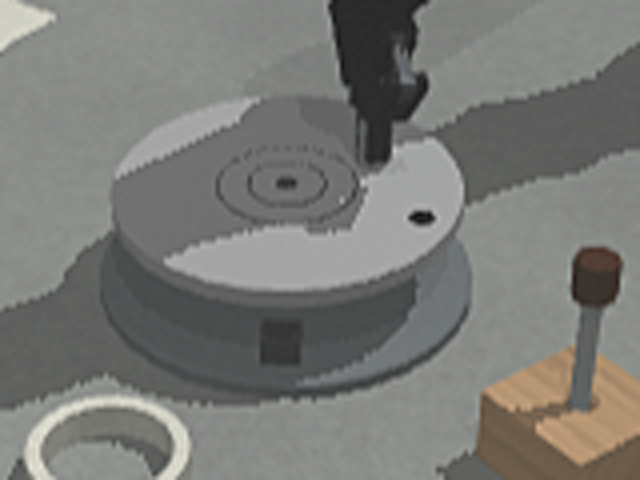

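The wheel follows the finger: its hole has moved from above the socket to (422,217) in the crop, roughly the 75° commanded. I'll continue.

Request:
carry_out(
  xyz=[
    [-5.6,-0.2,-1.4],
    [-5.5,0,-1.8],
    [-5.2,0,-2.3],
    [-5.1,0,-2.7],
    [-4.8,0,-3.2],
  ],
  delta_rot=[
    [0,0,0],
    [0,0,0],
    [0,0,0],
    [0,0,0],
    [0,0,0],
  ],
)

```text
clock: 19.25
tcp_pos: [0.5055, -0.0741, 0.0781]
ee_rot: [-1.39, -0.874, 0.869]
wrist_force: [-0.6, 1.2, 8.4]
finger_gap: 0.0001
```

Request:
carry_out(
  xyz=[
    [-4.5,0,-3.6],
    [-4.2,0,-4.0],
    [-3.8,0,-4.3],
    [-3.4,0,-4.6],
    [-3.0,0,-4.9],
  ],
  delta_rot=[
    [0,0,0],
    [0,0,0],
    [0,0,0],
    [0,0,0],
    [0,0,0],
  ],
)

```text
clock: 19.75
tcp_pos: [0.5161, -0.1007, 0.0779]
ee_rot: [-1.39, -0.873, 0.869]
wrist_force: [-1.5, 1.1, 7.7]
finger_gap: 0.0003
```

Request:
carry_out(
  xyz=[
    [-2.6,0,-5.2],
    [-2.1,0,-5.3],
    [-1.6,0,-5.5],
    [-1.2,0,-5.7],
    [-0.6,0,-5.7],
  ],
  delta_rot=[
    [0,0,0],
    [0,0,0],
    [0,0,0],
    [0,0,0],
    [0,0,0],
  ],
)

```text
clock: 20.25
tcp_pos: [0.5369, -0.1204, 0.0776]
ee_rot: [-1.39, -0.872, 0.87]
wrist_force: [-1.8, 0.1, 7.9]
finger_gap: -0.0001
```

Request:
carry_out(
  xyz=[
    [-0.2,0,-5.8],
    [0.4,0,-5.7],
    [0.8,0,-5.7],
    [1.4,0,-5.6],
    [1.8,0,-5.5],
  ],
  delta_rot=[
    [0,0,0],
    [0,0,0],
    [0,0,0],
    [0,0,0],
    [0,0,0],
  ],
)

```text
clock: 20.75
tcp_pos: [0.564, -0.1294, 0.0775]
ee_rot: [-1.39, -0.871, 0.871]
wrist_force: [-2.3, -0.7, 7.0]
finger_gap: -0.0001
```

Request:
carry_out(
  xyz=[
    [2.3,0.2,-5.2],
    [2.7,0,-5.1],
    [3.2,0,-4.8],
    [3.6,0,-4.5],
    [4.0,0,-4.2],
  ],
  delta_rot=[
    [0,0,0],
    [0,0,0],
    [0,0,0],
    [0,0,0],
    [0,0,0],
  ],
)

```text
clock: 21.25
tcp_pos: [0.5923, -0.126, 0.0772]
ee_rot: [-1.391, -0.871, 0.871]
wrist_force: [-2.0, -0.7, 5.0]
finger_gap: 0.0003
```

Request:
carry_out(
  xyz=[
    [4.3,0.2,-3.8],
    [4.6,0,-3.4],
    [4.9,0,-3.0],
    [5.2,0,-2.6],
    [5.3,0,-2.1],
  ],
  delta_rot=[
    [0,0,0],
    [0,0,0],
    [0,0,0],
    [0,0,0],
    [0,0,0],
  ],
)

```text
clock: 21.75
tcp_pos: [0.6165, -0.1107, 0.077]
ee_rot: [-1.392, -0.871, 0.87]
wrist_force: [-0.5, -2.2, 5.9]
finger_gap: 0.0001
```

Request:
carry_out(
  xyz=[
    [5.5,0.5,-1.6],
    [5.7,0.3,-1.2],
    [5.7,0,-0.6],
    [5.8,0,-0.2],
    [5.7,0,0.4],
  ],
  delta_rot=[
    [0,0,0],
    [0,0,0],
    [0,0,0],
    [0,0,0],
    [0,0,0],
  ],
)

```text
clock: 22.25
tcp_pos: [0.6319, -0.0858, 0.0762]
ee_rot: [-1.391, -0.872, 0.87]
wrist_force: [-1.2, -2.0, 5.8]
finger_gap: -0.0003
```

Request:
carry_out(
  xyz=[
    [5.7,0,0.8],
    [5.6,0,1.4],
    [5.5,0,1.8],
    [5.2,0,2.3],
    [5.1,0,2.7],
  ],
  delta_rot=[
    [0,0,0],
    [0,0,0],
    [0,0,0],
    [0,0,0],
    [0,0,0],
  ],
)

```text
clock: 22.75
tcp_pos: [0.6355, -0.0574, 0.0762]
ee_rot: [-1.391, -0.872, 0.87]
wrist_force: [-0.1, -2.0, 4.5]
finger_gap: -0.0001
```

Request:
carry_out(
  xyz=[
    [4.8,0.7,3.2],
    [4.5,0.5,3.6],
    [4.2,0,4.0],
    [3.8,0,4.3],
    [3.4,0,4.6],
  ],
  delta_rot=[
    [0,0,0],
    [0,0,0],
    [0,0,0],
    [0,0,0],
    [0,0,0],
  ],
)

```text
clock: 23.25
tcp_pos: [0.6272, -0.0304, 0.0755]
ee_rot: [-1.392, -0.873, 0.87]
wrist_force: [-0.5, -1.8, 7.7]
finger_gap: -0.0003
```

Request:
carry_out(
  xyz=[
    [3.0,0,4.9],
    [2.6,0,5.2],
    [2.1,0,5.3],
    [1.6,0,5.5],
    [1.2,0,5.7],
  ],
  delta_rot=[
    [0,0,0],
    [0,0,0],
    [0,0,0],
    [0,0,0],
    [0,0,0],
  ],
)

```text
clock: 23.75
tcp_pos: [0.6084, -0.0093, 0.0758]
ee_rot: [-1.392, -0.874, 0.869]
wrist_force: [0.7, -1.3, 6.9]
finger_gap: -0.0001
```

Request:
carry_out(
  xyz=[
    [0.6,0,5.7],
    [0.2,-0.2,5.8],
    [-0.4,-0.2,5.7],
    [-0.8,-0.2,5.7],
    [-1.4,0,5.6],
  ],
  delta_rot=[
    [0,0,0],
    [0,0,0],
    [0,0,0],
    [0,0,0],
    [0,0,0],
  ],
)

```text
clock: 24.25
tcp_pos: [0.5823, 0.002, 0.0765]
ee_rot: [-1.392, -0.875, 0.868]
wrist_force: [1.4, -2.3, 7.5]
finger_gap: 0.0
```

Request:
carry_out(
  xyz=[
    [-1.8,-0.1,5.5],
    [-2.3,-0.1,5.2],
    [-2.7,-0.1,5.1],
    [-3.2,-0.1,4.8],
    [-3.6,0,4.5],
  ],
  delta_rot=[
    [0,0,0],
    [0,0,0],
    [0,0,0],
    [0,0,0],
    [0,0,0],
  ],
)

```text
clock: 24.75
tcp_pos: [0.5541, 0.0014, 0.077]
ee_rot: [-1.392, -0.876, 0.867]
wrist_force: [2.6, 0.5, 7.7]
finger_gap: 0.0
```

Request:
carry_out(
  xyz=[
    [-4.0,0,4.2],
    [-4.3,0,3.8],
    [-4.6,0,3.4],
    [-4.9,0,3.0],
    [-5.2,0,2.6],
  ],
  delta_rot=[
    [0,0,0],
    [0,0,0],
    [0,0,0],
    [0,0,0],
    [0,0,0],
  ],
)

```text
clock: 25.25
tcp_pos: [0.5287, -0.0111, 0.0771]
ee_rot: [-1.39, -0.877, 0.867]
wrist_force: [1.6, 1.8, 8.5]
finger_gap: -0.0002
```

Request:
carry_out(
  xyz=[
    [-5.3,0,2.1],
    [-5.5,0,1.6],
    [-5.7,0,1.2],
    [-5.7,0,0.6],
    [-5.8,0,0.2],
  ],
  delta_rot=[
    [0,0,0],
    [0,0,0],
    [0,0,0],
    [0,0,0],
    [0,0,0],
  ],
)

```text
clock: 25.75
tcp_pos: [0.5111, -0.0337, 0.077]
ee_rot: [-1.39, -0.876, 0.868]
wrist_force: [0.2, 2.0, 9.7]
finger_gap: 0.0001
```

```bash
python3 - <<'E'
from h import *
p=snapshot('scene');cv2.imwrite('pics/s8.png',cv2.resize(p['pixels'][150:270,258:418,::-1],(640,480),interpolation=cv2.INTER_CUBIC))
E
```

```text
(no output)
```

View pics/s8.png

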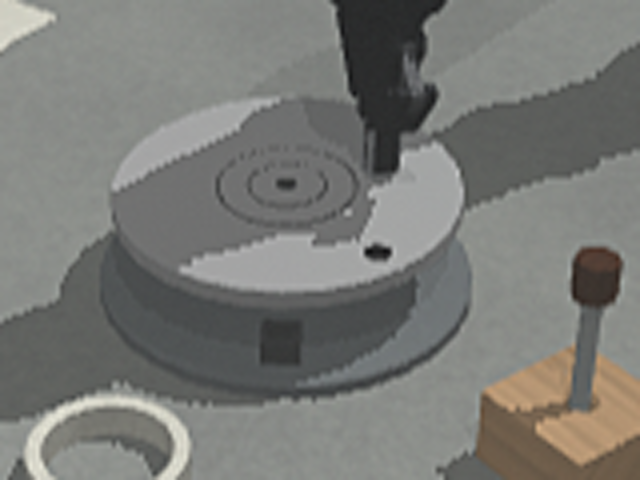

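The hole is now at (377,252), about 40° past its start at (283,264), so the wheel has made more than a full turn. I'll let it stop, then lift off.

Request:
carry_out(
  xyz=[
    [-2,0,-0.1],
    [0,0,0],
    [0,0,0],
    [0,-2,0],
    [0,-4,0],
    [0,-8,0],
    [0,-12,0],
    [0,-15,0],
    [0,-15,0],
    [0,-15,0],
    [0,-15,0],
    [0,-10,0],
    [0,0,0],
    [0,0,0],
    [0,0,0],
  ],
  delta_rot=[
    [0,0,0],
    [0,0,0],
    [0,0,0],
    [0,0,0],
    [0,0,0],
    [0,0,0],
    [0,0,0],
    [0,0,0],
    [0,0,0],
    [0,0,0],
    [0,0,0],
    [0,0,0],
    [0,0,0],
    [0,0,0],
    [0,0,0],
  ],
)

```text
clock: 27.3
tcp_pos: [0.5076, -0.0371, 0.1705]
ee_rot: [-1.389, -0.87, 0.872]
wrist_force: [0.2, -1.1, -0.5]
finger_gap: -0.0
```

```bash
python3 - <<'E'
from h import *
look('scene',['pin','tape','cup','dome'],k=1)
p,T,st=look('top',['pin','tape','cup','dome'],k=2)
q=snapshot('scene');cv2.imwrite('pics/s9.png',q['pixels'][:,:,::-1])
print(st['clock'],st['tcp_pos'],st['wrist_force'])
E
```

```text
scene pin 0.85 [0.5707 0.1857 0.0107]
scene tape 0.75 [ 7.794e-01  1.710e-02 -7.000e-04]
scene cup 0.61 [ 0.7335  0.2894 -0.0013]
scene dome 0.96 [ 7.122e-01 -3.321e-01  6.000e-04]
top pin 0.61 [0.5642 0.183  0.0083]
top tape 0.93 [ 0.776   0.0176 -0.003 ]
top tape 0.4 [ 0.7327  0.2923 -0.0026]
top cup 0.87 [7.314e-01 2.921e-01 4.000e-04]
top dome 0.96 [ 0.7102 -0.3308 -0.0033]
top dome 0.49 [ 7.809e-01  1.440e-02 -5.000e-04]
27.55 [ 0.50799099 -0.03712163  0.17087431] [-0.06147116 -0.22647123  0.24248278]
```

View pics/s9.png

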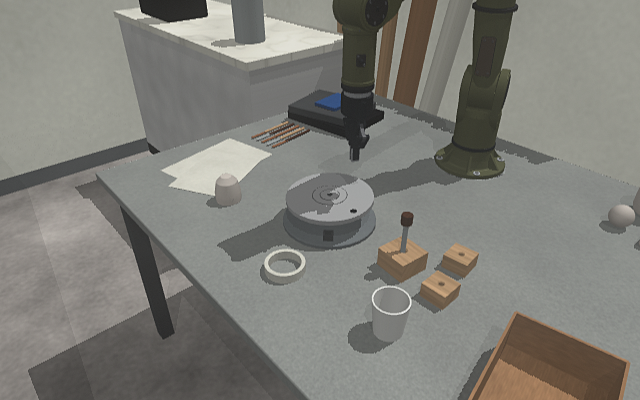

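The pin stands in the block with its head at (406,216). The wheel hole is at (353,211), past its start, the gripper is clear, and the tape, dome and cup are in place. I'll hand the job in.

```bash
python3 -c "
from cell import *
print(close_job())"
```

```text
the job is handed in; nothing more can be done
None
```

The job is handed in at about 27.6 s of the 72 s allowed. The pin stands in the largest block, and the wheel has been drawn round by more than a full turn. The hand-in gave no verdict, so the checks below are my own.

- **Pin:** I lifted it clear of the wheel, lowered it into the block's hole and let go. The last pictures put its foot at a height of 8 to 11 mm, against 10 mm for fully home. They put it within about 4 mm of the hole's centre, which is as fine as those measurements go.
- **Wheel:** I found the top by touch at about 81 mm at the first contact point. I then drew the wheel counter-clockwise through about 425° of commanded travel in 8.5 s. The downward force readings ran from 4.5 to 9.7 N. They were taken only every half second, so peaks in between were not seen.
- **Turn check:** the last pictures show the wheel's hole about 40° past where it started, so it went past a full turn even after any slip and lag. I lifted the finger off after a short pause and did not measure the wheel's speed.
- **Others:** the tape, dome and cup read within about 6 mm of their first positions, which is within the measuring error. The gripper hangs clear and the wrist force is near zero.

No check failed. The force dipped just under the 5 N aim once (4.5 N), on the low side of the tilted wheel, and I corrected it straight away.

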